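Unload the analyser and hold the last cell up for inspection

ROBOT

A 7-joint arm with a two-finger parallel gripper is mounted at the origin on the work surface. World frame = base frame: x ahead of the robot, y to its left, z up, the work surface at z = 0. Lengths are in m, angles in rad, forces in N, time in s.
With the tool pointing down it reaches from about 0.4 to 0.85 m from the base axis. Payload 10.4 kg.
Tool frame: the origin (TCP) lies at the centre of the arm's flange, where the gripper is bolted on; the fingertips stand 173 mm ahead of it and the grasp point (between the pads) lies 155 mm ahead of it (manip.nose_length is the distance from the TCP to the fingertips, in m); z points along the fingers, x is the direction in which the jaws open and shut, and the axes are right-handed (so a half turn about z gives the same grasp; the last joint's range is limited). The gripper opens to 85 mm and grips with 20 to 120 N. Pads are 22 mm wide; open, the fingers measure 114 mm over their backs; the gripper's body (76 mm by 85 mm) begins 54 mm behind the grasp point. The pads swing forward as they close: fully open they stand 13 mm farther back than shut.
Start: joints at [-1.367, 0.332, -0.065, 1.46, 0.022, 1.35, -0.088], TCP at [0.141, 0.609, 0.405] pointing down, gripper open.
Joint ranges: [-2.6, 2.6], [-0.5, 2.12], [-1.47, 1.34], [0.16, 2.42], [-1.27, 4.41], [0.06, 2.06], [-2.6, 2.6]. Speed limits (rad/s): [2.22, 2.22, 2.79, 2.79, 3.14, 3.14, 3.14].

INTERFACE

Orientations are given as a unit quaternion [x, y, z, w].
In Python, from workcell import status, cams, order, manip gives the robot as it stands.
- The arm moves only by the tool servo_tool, never from a script. Its argument "motion" is a list that holds one entry, the list of rows, each a list of 6 numbers: the shift along the tool's x, y, z in units of 50 mm (1.0 is 50 mm), then the turn, a rotation vector about the tool's x, y, z in units of 5 degrees (1.0 is 5 degrees). In form: [[[x, y, z, ax, ay, az], ...]]. A call has 1 to 12 rows; each row shifts and turns the pose as measured when the row begins, along the tool's axes as they then stand; what a row does not reach is not made up. A row lasts 1/10 s, in which the tool goes at most 50 mm and 8.59 degrees, less where a joint would pass 70% of its speed; a pose out of reach is approached as far as the arm can. A call is refused whole if a number of a shift passes 1 or a number of a turn 1, either way. A call with a gripper value outside its range is refused whole. "jaw" is the closure in counts, from 0 (fully open) to 255 (shut), set as the call begins (left out, the last holds). The fingers move at their own pace and stop on an object; "force" is the grip in N (left out, the last holds). Time passes only in rows, so rows that do not move let the fingers close. It gives the time, the measured TCP pose, the force and the opening at its end, in the units of the state.
- status.get_obs(): the state, without advancing time (a new reading comes with each control period).
- cams.camera(name): name is "scene" or "top" or "wrist"; returns a dict with "color" (400x640x3 uint8, red, green, blue), "vertical_fov" (degrees; the focal length in pixels is half the picture's height over the tangent of half this angle, whatever the lens; pixels are square), "cx", "cy" (the principal point, pixels), "extrinsics" (4x4, takes a point from camera to world coordinates). Camera axes: x right, y down, z forward; pixel columns grow to the right and rows downward; lengths in m; the calibration is good to about 2 mm. The wrist camera is an equidistant fisheye: a pixel r from the principal point sees the ray r / f radians off the axis. A picture is of the moment at which its call begins. There is no depth.
- order.hand_in(): hands the job in, once; it reports no verdict.
The state is a dict: "clock": time; "joint_pos": joint angles; "joint_velocities": joint speeds; "tau": joint torques, N m; "position": TCP position; "ee_rot": TCP orientation; "ft_force": force on the tool from outside, world axes, zero at the start; "torque": the same for the moment, N m; "grip_width": opening from 0.0 (shut) to 1.0 (fully open).
Only numpy, scipy, OpenCV 4.12 (cv2) and the standard library are available. Lean on these libraries where they do the work, as an engineer would, in place of code of your own. Each camera call takes 0.05 s, during which the arm holds its last target.

TASK

Clear up the finished run: take the two green-capped cells from the analyser's catch tray and lay them in the orange tote without dropping them. Then draw the last cell of the run, the blue-capped one, up out of the metal block and hold it over the light panel, cap end up but tipped to about 45 degrees, its middle about 15 cm above the middle of the panel, so that its windows can be checked for bubbles. Finish while still holding it there, still; leave the white-capped reference cells in the block and the beaker and brown bottle where they stand.

Things in the scene. Friction and masses are not known exactly. Their poses are not given: they have to be found in the camera images.
- finished_a: Finished cell with a green cap, lying flat in the catch tray. 24 x 24 mm square, 90 mm long, about 90 g: aluminium frame with glass windows and a 24 mm long square cap of the same width at one end, here at its own +x end. Its origin is the centre of the side it lies on at the start, so 12 mm below its middle; its own x is its long axis, z up at the start. Loose.
- finished_b: The second finished cell, exactly like finished_a. The two lie side by side about 110 mm apart, their long axes roughly parallel.
- finished_a_mid (a point): Middle (centre of volume) of cell finished_a.
- finished_b_mid (a point): Middle (centre of volume) of cell finished_b.
- analyser: Bench analyser, black and grey with a screen, and its open steel catch tray; fixed. The origin lies on the bench under the centre of the tray; its y axis points away from the machine. Tray 280 mm (its x) by 180 mm (its y), 25 mm high, walls and floor 4 mm. The machine's front face stands 135 mm from the tray's centre towards its -y (360 mm wide, 130 mm high at the front, 215 mm at the back); a sloping chute, up to 48 mm high, reaches from it to the tray's edge.
- tote: Orange plastic open box for finished cells, 230 mm (its x) by 170 mm (its y), 50 mm high, walls and floor 4 mm; fixed. Origin under its centre on the bench.
- block: Aluminium block 60 mm (its x) by 200 mm (its y), 60 mm high; fixed. Origin under its centre on the bench. Three square wells, 27 mm wide and 50 mm deep, open at the top, in a row along its y at -65, 0 and +65 mm, sides parallel to its x and y. One holds the sample cell, the others the reference cells (which is where varies).
- sample: The blue-capped cell standing cap up in one of the block's wells, loose with 1.5 mm of play all round. 24 x 24 mm square, 90 mm long, about 90 g: aluminium frame with glass windows and a 24 mm long square cap of the same width at one end, here the top end. Origin at the centre of its foot, 10 mm above the bench at the start; z runs along it towards the cap. 40 mm of it stand out of the block: all of the cap (66 to 90 mm from the foot) and 16 mm of frame.
- sample_mid (a point): Middle of the sample cell, 45 mm from its foot and from its top.
- reference_a: Reference cell, the same but with a white cap, standing in another well; not to be disturbed. Origin at the centre of its foot, z towards the cap.
- reference_b: Second white-capped reference cell, in the remaining well; not to be disturbed. Origin at the centre of its foot, z towards the cap.
- light_panel: Flat black light panel with a white glowing face, 100 mm (its x) by 140 mm (its y), 12 mm thick, lying on the bench; fixed. Origin under its centre.
- panel_mid (a point): Centre of the light panel's upper face, 12 mm above the bench.
- beaker: Empty clear glass beaker, 68 mm across, 90 mm high, standing on the bench; loose bystander. Origin at the centre of its foot.
- reagent: Brown glass bottle with a white cap, 60 mm across, 110 mm high, standing on the bench; loose bystander. Origin at the centre of its foot.
There are look-alikes about, which are no part of the job. What is shaped like the finished_a but black is not meant.

How it is judged:
On the way, in this order (a step that is already met when the one before it is completed fails the run):
1. both green-capped cells lie in the tote, released and at rest (x of finished_a_mid in the frame of tote between -0.105 and 0.105 m and y of finished_a_mid in the frame of tote between -0.075 and 0.075 m and z of finished_a_mid in the frame of tote between 0 and 0.05 m and contact force between each of finished_a, finished_b and the fingers below 0.05 N and linear speed of each of finished_a, finished_b below 0.05 m/s and x of finished_b_mid in the frame of tote between -0.105 and 0.105 m and y of finished_b_mid in the frame of tote between -0.075 and 0.075 m and z of finished_b_mid in the frame of tote between 0 and 0.05 m), for 0.2 s.
2. the blue-capped cell is lifted clear of the block (height (world z) of sample_mid above 0.11 m and contact force between sample and block below 0.05 N), for 0.2 s.
At the end, for the whole second after the job is handed in: Both green-capped cells lie released in the tote, below its rim. The blue-capped cell is held still, touching nothing but the fingers, its middle within 50 mm (horizontally) of the panel's centre and over 110 mm above the bench, cap up, 30 to 60 degrees from vertical. References upright (all of step 1 and all of step 2 and horizontal distance between sample_mid and panel_mid below 0.05 m and angle between sample's own z axis and vertical between 0.52 and 1.05 rad and contact force between sample and the fingers above 0.5 N and linear speed of sample below 0.04 m/s and angular speed of sample below 0.3 rad/s and contact force between sample and light_panel below 0.05 N and contact force between sample and tote below 0.05 N and contact force between sample and analyser below 0.05 N and contact force between sample and reference_a below 0.05 N and contact force between sample and reference_b below 0.05 N and contact force between sample and beaker below 0.05 N and contact force between sample and reagent below 0.05 N and angle between each of reference_a, reference_b's own z axis and vertical below 0.2 rad); the arm keeps its last pose, push and grip.
It fails at once if a bystander (reference cell, beaker or bottle) is moved by more than 20 mm (distance of any of reference_a, reference_b, beaker, reagent from where it was at the start of the episode above 0.02 m).
It fails at once if a bystander is tipped by more than 0.35 rad (angle between any of reference_a, reference_b, beaker, reagent's own z axis and vertical above 0.35 rad).
It fails at once if a cell is dropped (falls faster than 1 m/s out of the fingers, that is from more than about 5 cm) ((linear speed of finished_a above 1 m/s and contact force between finished_a and the fingers below 0.02 N) or (linear speed of finished_b above 1 m/s and contact force between finished_b and the fingers below 0.02 N) or (linear speed of sample above 1 m/s and contact force between sample and the fingers below 0.02 N)).
It also fails if it takes over 72 s, if anything falls off the work surface, if the arm or the gripper's body presses on something with over 40 N, if the wrist force passes 120 N, or if a joint passes its speed limit or range.

## Working session

There is one attempt and no reset: what is moved stays moved. The work goes in short steps, Python scripts to look and compute and a tool call to move; the robot and the scene stay as the last step left them, time stands still between calls to the robot, and variables do not carry over. Pictures are saved under pics/ and viewed, and the job is handed in when it is done.

Besides the shell and the picture viewer there is one more tool, called after ">>>" as name(argument=value, ...) on one line, values as JSON. servo_tool: Moves the arm, as the interface text tells. Its arguments: {"type":"object","properties":{"motion":{"type":"array","items":{"type":"array","items":{"type":"array","items":{"type":"number"}}}},"jaw":{"type":"number"},"force":{"type":"number"}},"required":["motion"]}

```bash
mkdir -p pics
cat > h.py <<'E'
import numpy as np, cv2
from scipy.spatial.transform import Rotation as R
from workcell import status,cams,order,manip
def snap(n,f):
    c=cams.camera(n); cv2.imwrite(f'pics/{f}.png',c['color'][:,:,::-1]); 
    import pickle; pickle.dump(c,open(f'pics/{f}.pkl','wb')); return c
def ray(c,u,v):
    H=c['color'].shape[0]; f=H/2/np.tan(np.radians(c['vertical_fov'])/2)
    E=np.array(c['extrinsics']); d=np.array([(u-c['cx'])/f,(v-c['cy'])/f,1.])
    return E[:3,3],E[:3,:3]@d
def onz(c,u,v,z):
    o,d=ray(c,u,v); return o+d*(z-o[2])/d[2]
E
python3 - <<'E'
from h import *
for n in ['scene','top','wrist']:
    c=snap(n,n+'0'); print(n,c['vertical_fov'],c['cx'],c['cy'],np.round(c['extrinsics'],3).tolist())
o=status.get_obs();print(o)
print(dir(manip))
E
```

```text
scene 44.493530093713446 329.47720436515885 205.4025616663898 [[0.877, 0.303, -0.374, 0.97], [0.481, -0.513, 0.711, -0.84], [0.024, -0.803, -0.596, 0.75], [0.0, 0.0, 0.0, 1.0]]
top 52.19982363778681 322.7223503428715 196.72988217574746 [[-0.009, -0.978, 0.208, 0.247], [-1.0, 0.008, -0.006, -0.006], [0.004, -0.208, -0.978, 1.259], [0.0, 0.0, 0.0, 1.0]]
wrist 65.70646984690485 315.0945743881779 198.58460240657809 [[0.224, 0.927, 0.301, 0.065], [0.975, -0.213, -0.071, 0.627], [-0.002, 0.309, -0.951, 0.373], [0.0, 0.0, 0.0, 1.0]]
{'clock': 0.15, 'joint_pos': array([-1.36661739,  0.33271183, -0.06472169,  1.46079169,  0.02160044,
        1.34989761, -0.08847373]), 'joint_velocities': array([-0.00105629, -0.00070615,  0.00078344, -0.00386901,  0.00145125,
        0.00023698,  0.00025696]), 'tau': array([ 3.95701709e-04, -6.25831175e+01,  4.87417204e-02, -3.91850030e+01,
        1.62186247e-02,  7.54976529e-03,  5.69424981e-05]), 'position': array([0.14048143, 0.60889348, 0.40408727]), 'ee_rot': array([ 7.82552455e-01,  6.22584409e-01, -4.21693591e-04,  3.63127911e-04]), 'ft_force': array([-0.19826489, -0.0941423 ,  0.38118084]), 'torque': array([ 0.03088419, -0.02453502,  0.01039836]), 'grip_width': 1.000593494614785}
['MotionError', '__class__', '__delattr__', '__dict__', '__dir__', '__doc__', '__eq__', '__format__', '__ge__', '__getattribute__', '__getstate__', '__gt__', '__hash__', '__init__', '__init_subclass__', '__le__', '__lt__', '__module__', '__ne__', '__new__', '__reduce__', '__reduce_ex__', '__repr__', '__setattr__', '__sizeof__', '__str__', '__subclasshook__', '__weakref__', 'nose_length']
```

```bash
ls -la .
```

```text
total 16
drwxr-xr-x  3 agent agent 4096 Dec  7 01:25 .
drwxr-xr-x 23 root  root  4096 Dec  7 01:25 ..
-rw-r--r--  1 agent agent  539 Dec  7 01:25 h.py
drwxr-xr-x  2 agent agent 4096 Dec  7 01:25 pics
```

View pics/top0.png

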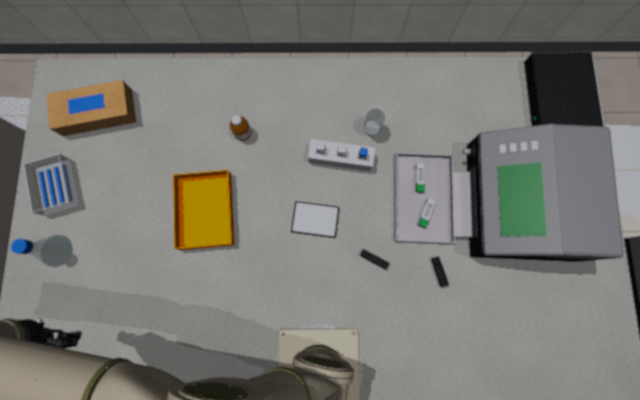

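View pics/scene0.png

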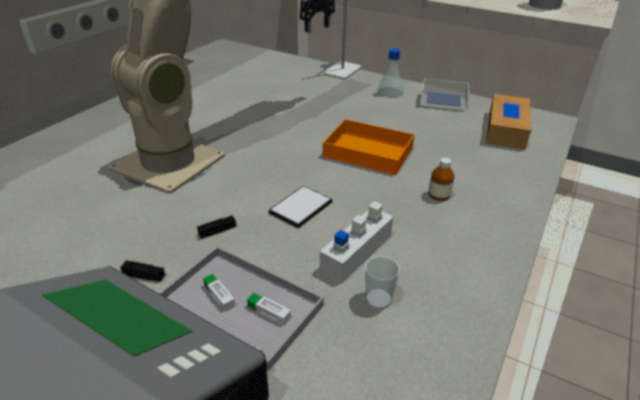

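View pics/wrist0.png

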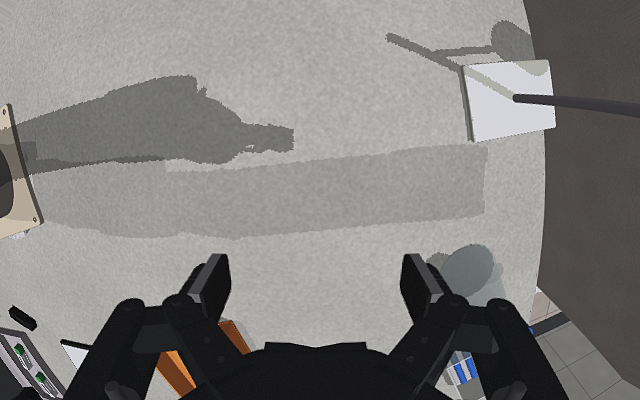

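Top view: green cells at about (420,178) and (428,213), tote (203,210), panel (315,219), block (342,153) with the blue cap at (364,153), beaker (374,122), bottle (239,126). The black decoys lie at (375,259) and (440,271).

Run:
```python
from h import *
import pickle
t=pickle.load(open('pics/top0.pkl','rb'));s=pickle.load(open('pics/scene0.pkl','rb'))
a=t['color'][:,:,::-1]
im=np.hstack([cv2.resize(a[100:270,380:480],None,fx=4,fy=4,interpolation=cv2.INTER_CUBIC),cv2.resize(a[100:270,290:390],None,fx=4,fy=4,interpolation=cv2.INTER_CUBIC)])
im=im[:600];cv2.imwrite('pics/c1.png',im[:600])
b=s['color'][:,:,::-1]
cv2.imwrite('pics/c2.png',cv2.resize(b[190:340,180:380],None,fx=4,fy=4,interpolation=cv2.INTER_CUBIC))
def comps(c,m,nm,z,amin=8):
    n,l,st,ce=cv2.connectedComponentsWithStats(m.astype(np.uint8))
    for i in range(1,n):
        if st[i,4]>=amin: 
            ys,xs=np.where(l==i)
            r=cv2.minAreaRect(np.stack([xs,ys],1).astype(np.float32)); box=cv2.boxPoints(r)
            print(nm,st[i,4],ce[i].round(1),onz(c,*ce[i],z)[:2].round(4),'rect',np.round(r[0],1),np.round(r[1],1), [onz(c,*p,z)[:2].round(3).tolist() for p in box])
for nm,c in (('top',t),('scene',s)):
    h=cv2.cvtColor(c['color'],cv2.COLOR_RGB2HSV);H,S,V=[h[:,:,i].astype(int) for i in range(3)]
    comps(c,(H>45)&(H<80)&(S>100),nm+' green',.028)
    comps(c,(H>100)&(H<130)&(S>120),nm+' blue',.10)
    comps(c,(H>5)&(H<25)&(S>200),nm+' orange',.05,300)
    comps(c,(S<25)&(V>200),nm+' white',.012,20)
```

```text
top green 31 [534.2 117.8] [ 0.763  -0.6982] rect [534.5 117.5] [7. 5.] [[0.776, -0.692], [0.776, -0.709], [0.752, -0.706], [0.752, -0.69]]
top green 2941 [521.1 199.9] [ 0.4934 -0.6259] rect [521.  200.1] [70.5 42.9] [[0.602, -0.563], [0.609, -0.699], [0.388, -0.686], [0.381, -0.555]]
top green 48 [419.9 187.9] [ 0.5338 -0.3159] rect [420. 188.] [6. 6.] [[0.543, -0.307], [0.543, -0.326], [0.524, -0.325], [0.524, -0.306]]
top green 54 [422.9 222.6] [ 0.4255 -0.3187] rect [422.8 222.6] [7.6 7. ] [[0.419, -0.304], [0.439, -0.312], [0.432, -0.333], [0.412, -0.325]]
top blue 456 [ 85.6 103.3] [0.7892 0.7049] rect [ 85.5 103.3] [13.2 35.4] [[0.8, 0.763], [0.821, 0.659], [0.779, 0.648], [0.758, 0.75]]
top blue 56 [363.  152.2] [ 0.6274 -0.1348] rect [363. 152.] [8. 6.] [[0.641, -0.126], [0.64, -0.144], [0.616, -0.143], [0.616, -0.126]]
top blue 133 [ 58.6 184.3] [0.5361 0.755 ] rect [ 58.6 184.1] [34.9  3.7] [[0.588, 0.776], [0.59, 0.766], [0.487, 0.734], [0.485, 0.745]]
top blue 131 [ 51.  186.8] [0.5286 0.7761] rect [ 51.  186.9] [34.7  3.7] [[0.579, 0.797], [0.581, 0.787], [0.479, 0.755
[... 1166 characters left out ...]
 blue 193 [511.  110.2] [0.8082 0.652 ] rect [511. 110.] [14. 14.] [[0.777, 0.694], [0.816, 0.718], [0.837, 0.615], [0.8, 0.593]]
scene blue 152 [340.9 237.3] [ 0.6354 -0.1493] rect [341. 237.] [14. 12.] [[0.614, -0.135], [0.636, -0.122], [0.656, -0.162], [0.635, -0.174]]
scene orange 3193 [368.3 146.1] [0.4898 0.303 ] rect [367.2 146. ] [86. 42.] [[0.402, 0.179], [0.303, 0.413], [0.578, 0.436], [0.639, 0.21]]
scene white 103 [311.4 200.6] [0.4575 0.0346] rect [311.6 201.6] [18.2 16. ] [[0.444, 0.001], [0.423, 0.065], [0.477, 0.061], [0.495, -0.001]]
scene white 130 [292.8 208.1] [ 0.4336 -0.0166] rect [293.  208.1] [26.6 13. ] [[0.401, -0.033], [0.387, 0.016], [0.467, 0.0], [0.478, -0.047]]
```

View pics/c1.png

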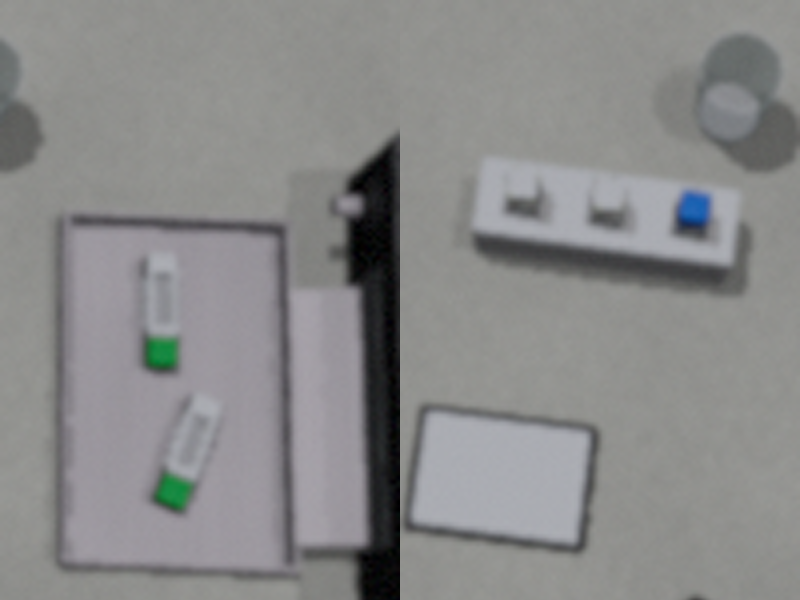

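View pics/c2.png

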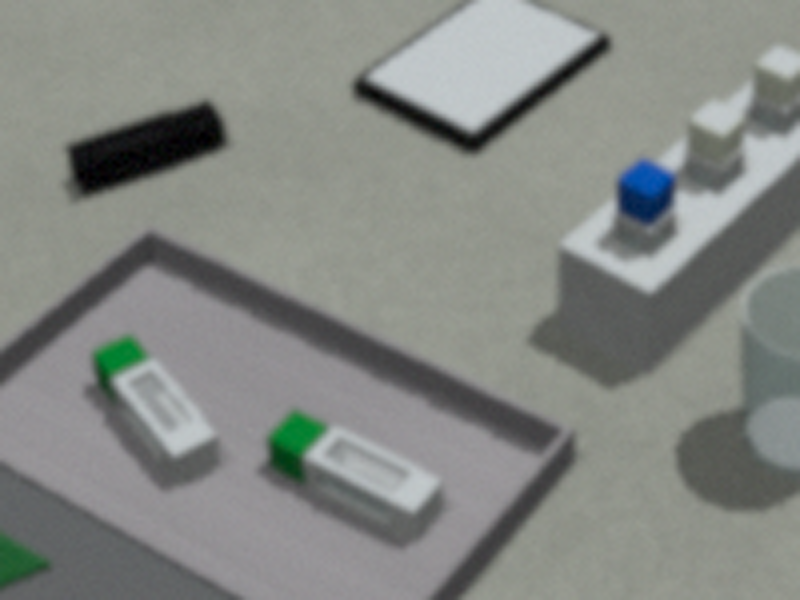

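```bash
cat >> h.py <<'E'
def cr(c,u,v,x0,y0,z,k=4): return onz(c,x0+(u+.5)/k-.5,y0+(v+.5)/k-.5,z)[:2]
E
python3 - <<'E'
from h import *
import pickle
t=pickle.load(open('pics/top0.pkl','rb'));s=pickle.load(open('pics/scene0.pkl','rb'))
def show(n,a,b):
    a=np.array(a);b=np.array(b);print(n,((a+b)/2).round(4),'len',np.linalg.norm(a-b).round(4),'dir cap deg',np.degrees(np.arctan2(*(a-b)[::-1])).round(1))
C=lambda u,v,z:cr(t,u,v,380,100,z)
show('1',C(162,366,.02),C(162,253,.028));show('2',C(171,506,.02),C(205,396,.028))
S=lambda u,v,z:cr(s,u,v,180,190,z)
# scene: top face end edge midpoints
show('1s',S(286,427,.028),S(418,489,.028));show('2s',S(112,353,.028),S(195,443,.028))
B=lambda u,v,z:cr(t,u-400,v,290,100,z)
bl=[B(*p,.06) for p in [(485,158),(742,188),(733,268),(475,236)]]
print('block',np.mean(bl,0)); show('blk y',(bl[0]+bl[3])/2,(bl[1]+bl[2])/2);show('blk x',(bl[0]+bl[1])/2,(bl[2]+bl[3])/2)
pl=[B(*p,.012) for p in [(423,405),(598,428),(583,550),(406,525)]]
print('panel',np.mean(pl,0)); show('py',(pl[0]+pl[3])/2,(pl[1]+pl[2])/2)
for p in [(523,187),(609,193),(694,209)]: print('caps',B(*p,.10))
bs=[S(*p,.06) for p in [(563,244),(650,292)]];print('scene block -y end',bs,np.mean(bs,0))
print('cap s',S(647,180,.10))
# tote corners top z .05
for p in [(173,175),(228,170),(233,247),(176,249)]: print('tote',onz(t,*p,.05)[:2])
a=t['color'][:,:,::-1];cv2.imwrite('pics/c3.png',cv2.resize(a[90:270,150:290],None,fx=4,fy=4,interpolation=cv2.INTER_CUBIC)[:600])
# beaker foot
print('beaker foot',B(728,110,0.0),'bottle cap',onz(t,237,120,.11))
o=status.get_obs();print(o['position'],R.from_quat(o['ee_rot']).as_matrix().round(3))
E
```

```text
1 [ 0.57   -0.3196] len 0.0892 dir cap deg 177.9
2 [ 0.4577 -0.333 ] len 0.089 dir cap deg 160.8
1s [ 0.5679 -0.3219] len 0.0778 dir cap deg 179.3
2s [ 0.4595 -0.3382] len 0.0797 dir cap deg 159.8
block [ 0.6394117  -0.07384264]
blk y [ 0.6394 -0.0738] len 0.1992 dir cap deg 82.4
blk x [ 0.6394 -0.0738] len 0.064 dir cap deg -7.6
panel [0.44238074 0.00931216]
py [0.4424 0.0093] len 0.1371 dir cap deg 81.7
caps [ 0.64646962 -0.00820115]
caps [ 0.64131442 -0.07220359]
caps [ 0.62838102 -0.13516154]
scene block -y end [array([ 0.59772038, -0.16698192]), array([ 0.65425174, -0.17640759])] [ 0.62598606 -0.17169475]
cap s [ 0.63243419 -0.1413148 ]
tote [0.57512124 0.44291437]
tote [0.58970762 0.27559328]
tote [0.3542297  0.25160157]
tote [0.34977322 0.41893899]
beaker foot [ 0.74590122 -0.17658949] bottle cap [0.727732   0.24079246 0.11      ]
[0.14048143 0.60889348 0.40408727] [[ 0.225  0.974 -0.   ]
 [ 0.974 -0.225 -0.001]
 [-0.001  0.    -1.   ]]
```

View pics/c3.png

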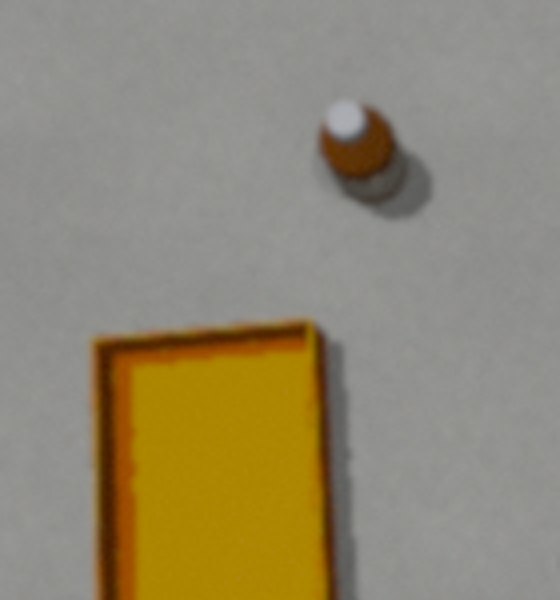

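>>> servo_tool(motion=[[[0,0,0,0,0,-1],[0,0,0,0,0,-1],[0,0,0,0,0,-0.6],[-0.75,0.66,0,0,0,0],[-0.75,0.66,0,0,0,0],[-0.75,0.66,0,0,0,0],[-0.75,0.66,0,0,0,0],[-0.75,0.66,0,0,0,0],[-0.75,0.66,0,0,0,0],[-0.75,0.66,0,0,0,0],[-0.75,0.66,0,0,0,0],[-0.75,0.66,0,0,0,0]]], jaw=90, force=40)

```text
clock: 1.35
position: [0.438, 0.2757, 0.4002]
ee_rot: [0.699, 0.715, -0.003, -0.0]
ft_force: [1.2, 0.6, 0.6]
grip_width: 0.645
```

```bash
cat >> h.py <<'E'
def go(p,ang=None,Rt=None,u=None):
    """delta to world TCP p, tool down with tool x at ang deg (or Rt)"""
    o=status.get_obs();M=R.from_quat(o['ee_rot']).as_matrix()
    if Rt is None:
        a=np.radians(ang);Rt=np.array([[np.cos(a),np.sin(a),0],[np.sin(a),-np.cos(a),0],[0,0,-1.]])
    d=np.array(p)-o['position']
    print('t',round(o['clock'],2),'pos',o['position'].round(4),'xang',np.degrees(np.arctan2(M[1,0],M[0,0])).round(1),'tilt',np.degrees(np.arccos(-M[2,2])).round(1),'w',round(o['grip_width'],3),'F',o['ft_force'].round(1))
    print(' world d',d.round(4),'tool units',(M.T@d/.05).round(2),'(in target axes',(Rt.T@d/.05).round(2),') turn units',(np.degrees(R.from_matrix(M.T@Rt).as_rotvec())/5).round(2),'q',o['joint_pos'].round(2))
E
python3 -c "
from h import *
go([.569,-.321,.3],88.5)"
```

```text
t 1.35 pos [0.438  0.2757 0.4002] xang 91.3 tilt 0.4 w 0.645 F [1.2 0.6 0.6]
 world d [ 0.131  -0.5967 -0.1002] tool units [-11.98   2.35   2.04] (in target axes [-11.86   2.93   2.  ] ) turn units [-0.06  0.05  0.57] q [-0.84  0.1   0.21  1.76 -0.02  1.3   0.96]
```

>>> servo_tool(motion=[[[-0.96,0.2,0,0,0,0.57],[-0.96,0.25,0.1,0,0,0],[-0.96,0.25,0.1,0,0,0],[-0.96,0.25,0.1,0,0,0],[-0.96,0.25,0.1,0,0,0],[-0.96,0.25,0.1,0,0,0],[-0.96,0.25,0.1,0,0,0],[-0.96,0.25,0.1,0,0,0],[-0.96,0.25,0.1,0,0,0],[-0.96,0.25,0.1,0,0,0],[-0.96,0.25,0.1,0,0,0],[-0.96,0.25,0.1,0,0,0]]])

```text
clock: 2.55
position: [0.5697, -0.3067, 0.3467]
ee_rot: [0.716, 0.698, -0.001, 0.0]
ft_force: [0.2, 0.7, 0.8]
grip_width: 0.649
```

```bash
python3 -c "
from h import *
go([.569,-.321,.3],88.5)"
```

```text
t 2.55 pos [ 0.5697 -0.3067  0.3467] xang 88.5 tilt 0.1 w 0.649 F [0.2 0.7 0.8]
 world d [-0.0007 -0.0143 -0.0467] tool units [-0.28 -0.01  0.94] (in target axes [-0.29 -0.01  0.93] ) turn units [-0.01  0.02  0.01] q [-0.05  0.47  0.64  1.5  -0.29  1.26  2.17]
```

>>> servo_tool(motion=[[[-0.28,0,0.93,0,0,0],[0,0,0,0,0,0],[0,0,0,0,0,0]]])

```text
clock: 2.85
position: [0.5678, -0.3291, 0.2985]
ee_rot: [0.719, 0.695, -0.003, 0.001]
ft_force: [0.3, 0.0, 0.2]
grip_width: 0.646
```

```bash
python3 -c "
from h import *
go([.569,-.321,.18],88.5)
c=snap('wrist','w1');go([.569,-.321,.18],88.5)"
```

```text
t 2.85 pos [ 0.5678 -0.3291  0.2985] xang 88.0 tilt 0.4 w 0.646 F [0.3 0.  0.2]
 world d [ 0.0012  0.0081 -0.1185] tool units [0.18 0.02 2.37] (in target axes [0.16 0.02 2.37] ) turn units [-0.03  0.08 -0.09] q [-0.    0.53  0.63  1.53 -0.32  1.19  2.22]
t 2.9 pos [ 0.5676 -0.3284  0.2979] xang 88.1 tilt 0.4 w 0.645 F [-0.9  0.8 -1.1]
 world d [ 0.0014  0.0074 -0.1179] tool units [0.16 0.03 2.36] (in target axes [0.15 0.02 2.36] ) turn units [-0.05  0.07 -0.09] q [-0.    0.53  0.63  1.53 -0.32  1.19  2.22]
```

View pics/w1.png

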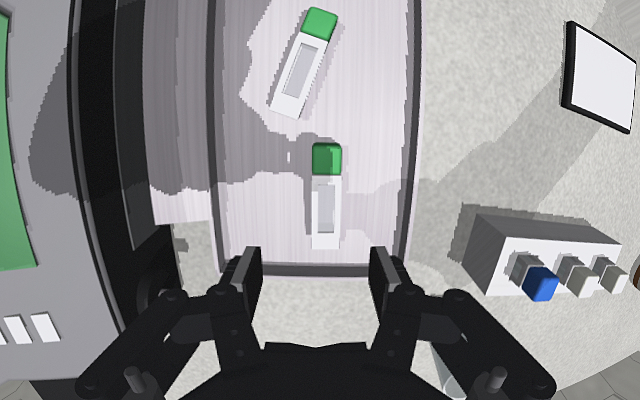

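Wrist view: cell 1 runs from its cap end at (327,143) to its foot at (326,248); cell 2 from (323,9) to (284,112).

```bash
cat >> h.py <<'E'
def wonz(c,u,v,z):
    f=200/np.tan(np.radians(c['vertical_fov'])/2);E=np.array(c['extrinsics'])
    x=np.array([u-c['cx'],v-c['cy']]);r=np.linalg.norm(x);th=r/f
    d=E[:3,:3]@np.array([*(x/r*np.sin(th)),np.cos(th)]);o=E[:3,3]
    return (o+d*(z-o[2])/d[2])[:2]
def show(n,a,b):
    a=np.array(a);b=np.array(b);print(n,((a+b)/2).round(4),'len',np.linalg.norm(a-b).round(4),'dir deg',np.degrees(np.arctan2(*(a-b)[::-1])).round(1))
E
python3 -c "
from h import *
import pickle
c=pickle.load(open('pics/w1.pkl','rb'))
W=lambda u,v,z=.028:wonz(c,u,v,z)
show('1',W(327,143),W(326,239));show('1',W(327,143),W(326,248,.004))
show('2',W(322,8),W(286,109));show('2b',W(324,9),W(283,117,.004))
t=[(524,254),(557,297),(521,293),(541,256)]
print(W(540,284,.10),W(540,268,.10),W(580,281,.1),W(614,279,.1))
"
```

```text
1 [ 0.5629 -0.3211] len 0.0816 dir deg 178.1
1 [ 0.5734 -0.321 ] len 0.1024 dir deg 178.6
2 [ 0.4548 -0.3352] len 0.0849 dir deg 159.1
2b [ 0.4588 -0.3371] len 0.0932 dir deg 156.6
[ 0.62177473 -0.15093957] [ 0.60599429 -0.15681601] [ 0.62850921 -0.0959287 ] [ 0.63814518 -0.03230536]
```

>>> servo_tool(motion=[[[0.15,0.02,0.4,0,0,0],[0,0,0.5,0,0,0],[0,0,0.5,0,0,0],[0,0,0.3,0,0,0],[0,0,0.1,0,0,0],[0,0,0,0,0,0],[0,0,0,0,0,0]]])

```text
clock: 3.6
position: [0.575, -0.3143, 0.2176]
ee_rot: [0.715, 0.699, 0.002, 0.007]
ft_force: [-0.5, -0.8, -0.6]
grip_width: 0.646
```

```bash
python3 -c "
from h import *
go([.569,-.321,.18],88.3)"
```

```text
t 3.6 pos [ 0.575  -0.3143  0.2176] xang 88.7 tilt 0.8 w 0.646 F [-0.5 -0.8 -0.6]
 world d [-0.006  -0.0067 -0.0376] tool units [-0.13 -0.13  0.75] (in target axes [-0.14 -0.12  0.75] ) turn units [0.14 0.07 0.08] q [ 0.01  0.61  0.58  1.6  -0.38  1.03  2.24]
```

>>> servo_tool(motion=[[[-0.13,-0.13,0.2,0.14,0.07,0.08],[0,0,0.2,0,0,0],[0,0,0,0,0,0],[0,0,0,0,0,0]]])

```text
clock: 4.0
position: [0.5681, -0.3222, 0.1982]
ee_rot: [0.718, 0.696, 0.0, 0.001]
ft_force: [-0.0, -0.9, -0.9]
grip_width: 0.643
```

```bash
python3 -c "
from h import *
go([.569,-.321,.18],88.3)"
```

```text
t 4.0 pos [ 0.5681 -0.3222  0.1982] xang 88.2 tilt 0.1 w 0.643 F [-0.  -0.9 -0.9]
 world d [ 0.0009  0.0012 -0.0182] tool units [0.02 0.02 0.36] (in target axes [0.02 0.02 0.36] ) turn units [ 0.02  0.01 -0.01] q [ 0.03  0.63  0.57  1.61 -0.39  1.01  2.26]
```

>>> servo_tool(motion=[[[0.02,0.02,0.2,0,0,0],[0,0,0.14,0,0,0],[0,0,0,0,0,0],[0,0,0,0,0,0]]])

```text
clock: 4.4
position: [0.5694, -0.3209, 0.1794]
ee_rot: [0.718, 0.696, 0.0, 0.001]
ft_force: [-1.4, -0.4, -0.6]
grip_width: 0.644
```

```bash
python3 -c "
from h import *
go([.569,-.321,.18],88.3);snap('wrist','w2')"
```

```text
t 4.4 pos [ 0.5694 -0.3209  0.1794] xang 88.2 tilt 0.1 w 0.644 F [-1.4 -0.4 -0.6]
 world d [-0.0004 -0.0001  0.0006] tool units [-0.   -0.01 -0.01] (in target axes [-0.   -0.01 -0.01] ) turn units [ 0.02  0.   -0.01] q [ 0.03  0.66  0.56  1.61 -0.4   0.98  2.26]
```

View pics/w2.png

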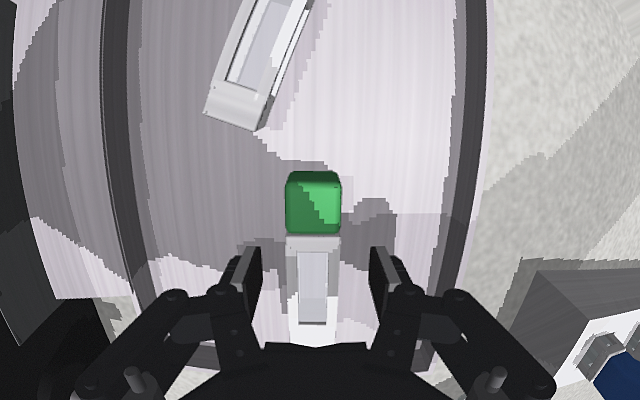

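The cell (column 313) is centred between the pads (258–372). Closing.

>>> servo_tool(motion=[[[0,0,0,0,0,0],[0,0,0,0,0,0],[0,0,0,0,0,0],[0,0,0,0,0,0],[0,0,0,0,0,0],[0,0,0,0,0,0],[0,0,0,0,0,0]]], jaw=255, force=45)

```text
clock: 5.15
position: [0.5695, -0.321, 0.1801]
ee_rot: [0.718, 0.696, 0.001, 0.001]
ft_force: [0.1, 0.8, -0.8]
grip_width: 0.271
```

>>> servo_tool(motion=[[[0,0,-0.3,0,0,0],[0,0,-0.6,0,0,0],[0,0,-0.8,0,0,0],[0,0,-0.8,0,0,0],[0,0,-0.5,0,0,0],[0,0,0,0,0,0],[0,0,0,0,0,0]]])

```text
clock: 5.85
position: [0.5681, -0.3213, 0.3412]
ee_rot: [0.718, 0.696, 0.001, 0.002]
ft_force: [-0.0, -0.0, -2.2]
grip_width: 0.271
```

```bash
python3 -c "
from h import *
go([.519,.343,.3],96);snap('wrist','w3')"
```

```text
t 5.85 pos [ 0.5681 -0.3213  0.3412] xang 88.2 tilt 0.2 w 0.271 F [-0.  -0.  -2.2]
 world d [-0.0491  0.6643 -0.0412] tool units [13.25 -1.41  0.8 ] (in target axes [13.32  0.41  0.82] ) turn units [ 0.04  0.02 -1.57] q [-0.02  0.49  0.64  1.5  -0.3   1.26  2.2 ]
```

View pics/w3.png

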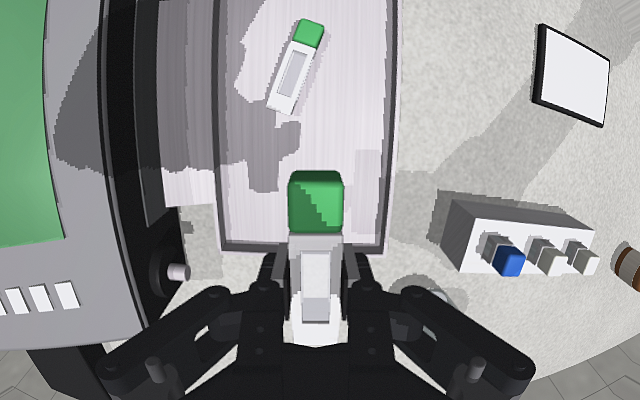

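Cell 1 is held level. Carrying it to the tote.

>>> servo_tool(motion=[[[0.5,0,0,0,0,-0.5],[0.9,-0.05,0,0,0,-0.5],[0.95,-0.05,0,0,0,-0.57],[0.98,0,0,0,0,0],[0.98,0,0,0,0,0],[0.98,0,0,0,0,0],[0.98,0,0,0,0,0],[0.98,0,0,0,0,0],[0.98,0,0,0,0,0],[0.98,0,0,0,0,0],[0.98,0,0,0,0,0],[0.98,0,0,0,0,0]]])

```text
clock: 7.1
position: [0.5074, 0.2399, 0.3263]
ee_rot: [0.672, 0.741, -0.009, -0.003]
ft_force: [1.5, -0.7, -0.6]
grip_width: 0.266
```

```bash
python3 -c "
from h import *
go([.519,.3535,.25],96)"
```

```text
t 7.1 pos [0.5074 0.2399 0.3263] xang 95.6 tilt 1.1 w 0.266 F [ 1.5 -0.7 -0.6]
 world d [ 0.0116  0.1136 -0.0763] tool units [2.25 0.48 1.5 ] (in target axes [2.23 0.47 1.53] ) turn units [-0.2   0.09 -0.08] q [-0.83  0.26  0.36  1.74 -0.1   1.17  1.22]
```

>>> servo_tool(motion=[[[0.7,0.15,0.3,-0.2,0.09,-0.08],[0.6,0.15,0.4,0,0,0],[0.3,0.1,0.4,0,0,0],[0,0,0.1,0,0,0],[0,0,0,0,0,0],[0,0,0,0,0,0]]])

```text
clock: 7.7
position: [0.5135, 0.3318, 0.2581]
ee_rot: [0.665, 0.747, -0.004, -0.002]
ft_force: [0.2, -0.1, -1.2]
grip_width: 0.269
```

```bash
python3 -c "
from h import *
go([.519,.3535,.183],96);snap('wrist','w4');snap('top','t4')"
```

```text
t 7.7 pos [0.5135 0.3318 0.2581] xang 96.7 tilt 0.5 w 0.269 F [ 0.2 -0.1 -1.2]
 world d [ 0.0055  0.0217 -0.0751] tool units [0.42 0.17 1.5 ] (in target axes [0.42 0.16 1.5 ] ) turn units [-0.09  0.02  0.13] q [-0.89  0.43  0.3   1.67 -0.15  1.07  1.15]
```

View pics/w4.png

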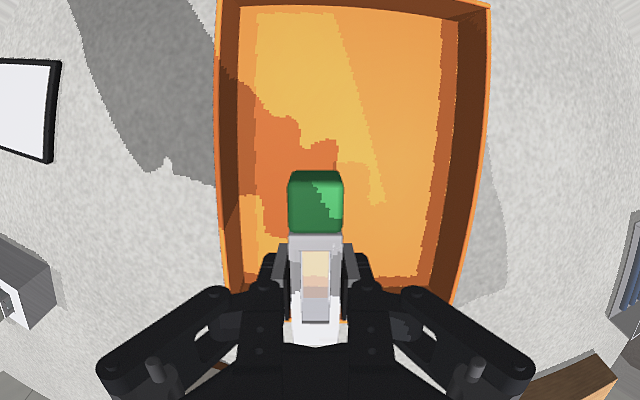

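View pics/t4.png

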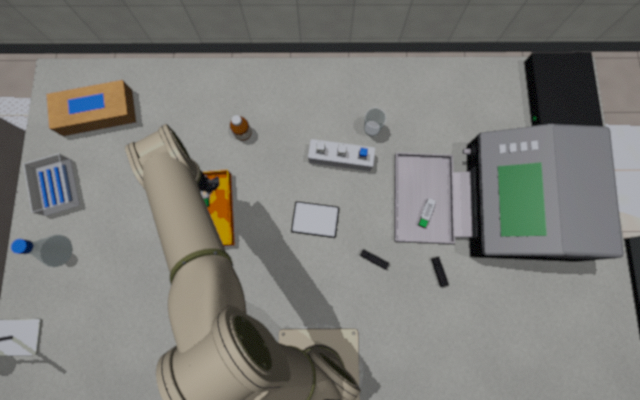

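The cell hangs level above the tote, whose walls run parallel to it.

>>> servo_tool(motion=[[[0.42,0.16,0.2,-0.09,0,0.1],[0,0,0.4,0,0,0],[0,0,0.4,0,0,0],[0,0,0.1,0,0,0],[0,0,0,0,0,0],[0,0,0,0,0,0]]])

```text
clock: 8.4
position: [0.5233, 0.3498, 0.2096]
ee_rot: [0.671, 0.741, 0.005, 0.002]
ft_force: [-0.5, 0.4, -0.9]
grip_width: 0.274
```

```bash
python3 -c "
from h import *
go([.519,.3535,.183],96)"
```

```text
t 8.4 pos [0.5233 0.3498 0.2096] xang 95.7 tilt 0.6 w 0.274 F [-0.5  0.4 -0.9]
 world d [-0.0043  0.0037 -0.0266] tool units [ 0.08 -0.08  0.53] (in target axes [ 0.08 -0.08  0.53] ) turn units [ 0.11 -0.04 -0.07] q [-0.89  0.52  0.29  1.66 -0.17  0.97  1.13]
```

>>> servo_tool(motion=[[[0.08,-0.08,0.2,0.11,0,-0.07],[0,0,0.2,0,0,0],[0,0,0.07,0,0,0],[0,0,0,0,0,0],[0,0,0,0,0,0]]])

```text
clock: 8.9
position: [0.5192, 0.3539, 0.1864]
ee_rot: [0.669, 0.743, 0.002, -0.001]
ft_force: [-0.0, 0.1, -1.1]
grip_width: 0.271
```

```bash
python3 -c "
from h import *
go([.519,.3535,.183],96)"
```

```text
t 8.9 pos [0.5192 0.3539 0.1864] xang 96.0 tilt 0.3 w 0.271 F [-0.   0.1 -1.1]
 world d [-0.0002 -0.0004 -0.0034] tool units [-0.01 -0.01  0.07] (in target axes [-0.01 -0.01  0.07] ) turn units [ 0.02 -0.06  0.01] q [-0.89  0.55  0.28  1.67 -0.18  0.94  1.14]
```

>>> servo_tool(motion=[[[0,0,0.09,0,0,0],[0,0,0,0,0,0],[0,0,0,0,0,0]]])

```text
clock: 9.2
position: [0.5195, 0.354, 0.1819]
ee_rot: [0.669, 0.743, 0.003, -0.001]
ft_force: [-0.6, -0.3, -1.0]
grip_width: 0.267
```

>>> servo_tool(motion=[[[0,0,0,0,0,0],[0,0,0,0,0,0],[0,0,0,0,0,0],[0,0,0,0,0,0],[0,0,-0.3,0,0,0],[0,0,-0.6,0,0,0],[0,0,-0.8,0,0,0],[0,0,-0.6,0,0,0],[0,0,0,0,0,0]]], jaw=90)

```text
clock: 10.1
position: [0.5195, 0.3529, 0.3057]
ee_rot: [0.669, 0.743, 0.003, -0.001]
ft_force: [0.0, 0.5, -0.6]
grip_width: 0.65
```

```bash
python3 -c "
from h import *
go([.457,-.336,.33],69.5);snap('wrist','w5')"
```

```text
t 10.1 pos [0.5195 0.3529 0.3057] xang 96.0 tilt 0.4 w 0.65 F [ 0.   0.5 -0.6]
 world d [-0.0625 -0.6889  0.0243] tool units [-13.57  -2.68  -0.58] (in target axes [-13.34   3.66  -0.49] ) turn units [ 0.03 -0.08  5.3 ] q [-0.91  0.41  0.31  1.59 -0.14  1.15  1.11]
```

View pics/w5.png

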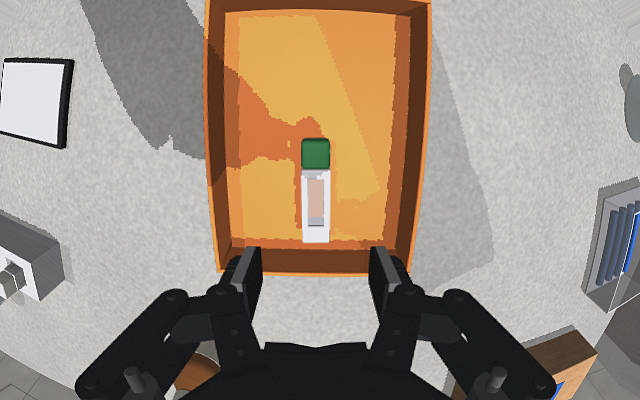

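Cell 1 lies in the far half of the tote, from (315,140) to (315,240). Going back for cell 2.

>>> servo_tool(motion=[[[-0.6,-0.1,0,0,0,1],[-0.95,-0.05,-0.1,0,0,1],[-0.97,0.05,-0.1,0,0,1],[-0.97,0.1,-0.1,0,0,1],[-0.96,0.2,-0.1,0,0,1],[-0.95,0.28,0,0,0,0.3],[-0.95,0.28,0,0,0,0],[-0.95,0.28,0,0,0,0],[-0.95,0.28,0,0,0,0],[-0.95,0.28,0,0,0,0],[-0.95,0.28,0,0,0,0],[-0.95,0.28,0,0,0,0]]])

```text
clock: 11.35
position: [0.4762, -0.2189, 0.3171]
ee_rot: [0.823, 0.568, 0.001, -0.005]
ft_force: [0.6, 0.6, 1.2]
grip_width: 0.646
```

```bash
python3 -c "
from h import *
go([.457,-.336,.29],69.5)"
```

```text
t 11.35 pos [ 0.4762 -0.2189  0.3171] xang 69.2 tilt 0.6 w 0.646 F [0.6 0.6 1.2]
 world d [-0.0192 -0.1171 -0.0271] tool units [-2.33  0.48  0.52] (in target axes [-2.33  0.46  0.54] ) turn units [-0.08 -0.09 -0.07] q [-0.32  0.21  0.75  1.87 -0.17  1.13  1.7 ]
```

>>> servo_tool(motion=[[[-0.75,0.15,0.1,0,0,0],[-0.7,0.15,0.15,0,0,0],[-0.4,0.1,0.1,0,0,0],[0,0,0,0,0,0],[0,0,0,0,0,0]]])

```text
clock: 11.85
position: [0.4563, -0.3226, 0.2968]
ee_rot: [0.826, 0.563, -0.001, -0.005]
ft_force: [-0.4, 1.0, 0.6]
grip_width: 0.647
```

```bash
python3 -c "
from h import *
go([.457,-.336,.29],69.5)
snap('wrist','w6')"
```

```text
t 11.85 pos [ 0.4563 -0.3226  0.2968] xang 68.5 tilt 0.6 w 0.647 F [-0.4  1.   0.6]
 world d [ 0.0007 -0.0134 -0.0068] tool units [-0.25  0.11  0.13] (in target axes [-0.25  0.11  0.14] ) turn units [-0.11 -0.06 -0.19] q [-0.12  0.35  0.78  1.8  -0.27  1.12  1.95]
```

View pics/w6.png

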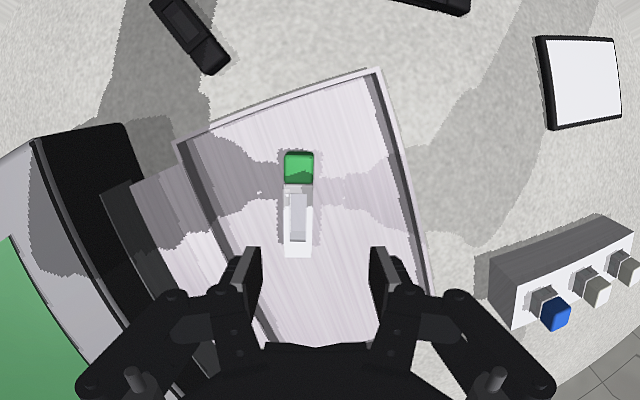

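```bash
python3 -c "
from h import *
import pickle
c=pickle.load(open('pics/w6.pkl','rb'))
W=lambda u,v,z=.028:wonz(c,u,v,z)
show('2',W(299,153),W(297.5,248));show('2b',W(299,154),W(297.5,257,.004))
go([.457,-.338,.18],69)
"
```

```text
2 [ 0.4525 -0.3335] len 0.0816 dir deg 156.7
2b [ 0.4626 -0.3383] len 0.1026 dir deg 156.2
t 11.9 pos [ 0.4564 -0.3223  0.2969] xang 68.6 tilt 0.6 w 0.649 F [-0.7  0.7 -0.7]
 world d [ 0.0006 -0.0157 -0.1169] tool units [-0.3   0.15  2.33] (in target axes [-0.29  0.12  2.34] ) turn units [-0.11 -0.06 -0.09] q [-0.12  0.34  0.78  1.8  -0.27  1.12  1.95]
```

>>> servo_tool(motion=[[[-0.27,0.1,0.2,-0.11,-0.06,0],[0,0,0.6,0,0,0],[0,0,0.6,0,0,0],[0,0,0.3,0,0,0],[0,0,0,0,0,0],[0,0,0,0,0,0]]])

```text
clock: 12.5
position: [0.4604, -0.3302, 0.2114]
ee_rot: [0.823, 0.568, 0.003, 0.0]
ft_force: [0.8, -0.1, 0.1]
grip_width: 0.643
```

```bash
python3 -c "
from h import *
go([.457,-.336,.18],68.5)"
```

```text
t 12.5 pos [ 0.4604 -0.3302  0.2114] xang 69.2 tilt 0.3 w 0.643 F [ 0.8 -0.1  0.1]
 world d [-0.0034 -0.0058 -0.0314] tool units [-0.14 -0.02  0.63] (in target axes [-0.13 -0.02  0.63] ) turn units [ 0.04 -0.04  0.14] q [-0.04  0.48  0.71  1.85 -0.38  0.95  2.05]
```

>>> servo_tool(motion=[[[-0.13,-0.02,0.2,0.04,-0.04,0.12],[0,0,0.2,0,0,0],[0,0,0.1,0,0,0],[0,0,0,0,0,0],[0,0,0,0,0,0]]])

```text
clock: 13.0
position: [0.4582, -0.3366, 0.1872]
ee_rot: [0.826, 0.563, 0.001, 0.002]
ft_force: [-0.1, -0.3, -0.4]
grip_width: 0.652
```

```bash
python3 -c "
from h import *
go([.457,-.336,.18],68.5);snap('wrist','w7')"
```

```text
t 13.0 pos [ 0.4582 -0.3366  0.1872] xang 68.6 tilt 0.2 w 0.652 F [-0.1 -0.3 -0.4]
 world d [-0.0012  0.0006 -0.0072] tool units [ 0.   -0.03  0.14] (in target axes [ 0.   -0.03  0.14] ) turn units [ 0.04 -0.    0.01] q [-0.01  0.52  0.7   1.86 -0.41  0.91  2.08]
```

View pics/w7.png

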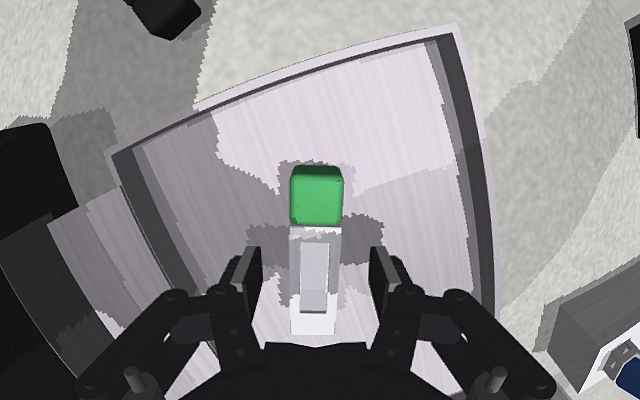

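Cell 2 is centred (column 315) and aligned.

>>> servo_tool(motion=[[[0,-0.03,0.14,0,0,0],[0,0,0,0,0,0],[0,0,0,0,0,0]]])

```text
clock: 13.35
position: [0.4569, -0.3361, 0.1801]
ee_rot: [0.826, 0.563, 0.001, 0.002]
ft_force: [-0.1, -0.5, 0.1]
grip_width: 0.65
```

>>> servo_tool(motion=[[[0,0,0,0,0,0],[0,0,0,0,0,0],[0,0,0,0,0,0],[0,0,0,0,0,0],[0,0,0,0,0,0],[0,0,0,0,0,0],[0,0,0,0,0,0]]], jaw=255)

```text
clock: 14.05
position: [0.457, -0.3361, 0.1804]
ee_rot: [0.826, 0.563, 0.002, 0.002]
ft_force: [-0.7, 0.1, -0.1]
grip_width: 0.275
```

>>> servo_tool(motion=[[[0,0,-0.3,0,0,0],[0,0,-0.6,0,0,0],[0,0,-0.8,0,0,0],[0,0,-0.8,0,0,0],[0,0,-0.4,0,0,0],[0,0,0,0,0,0]]])

```text
clock: 14.65
position: [0.4549, -0.3365, 0.3347]
ee_rot: [0.827, 0.562, 0.001, 0.002]
ft_force: [0.8, -0.9, -0.3]
grip_width: 0.267
```

```bash
python3 -c "
from h import *
go([.415,.3425,.3],96);snap('wrist','w8')"
```

```text
t 14.65 pos [ 0.4549 -0.3365  0.3347] xang 68.4 tilt 0.2 w 0.267 F [ 0.8 -0.9 -0.3]
 world d [-0.0399  0.679  -0.0347] tool units [12.34 -5.74  0.67] (in target axes [13.59  0.63  0.69] ) turn units [ 0.04  0.01 -5.51] q [-0.12  0.31  0.81  1.75 -0.25  1.18  1.96]
```

View pics/w8.png

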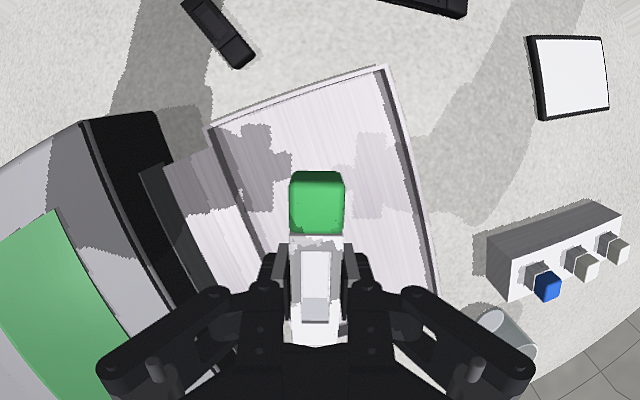

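>>> servo_tool(motion=[[[0.5,-0.1,0,0,0,-1],[0.9,-0.2,0,0,0,-1],[0.95,-0.15,0,0,0,-1],[0.97,-0.1,0,0,0,-1],[0.98,0,0,0,0,-1],[0.98,0,0,0,0,-0.5],[0.98,0,0,0,0,0],[0.98,0,0,0,0,0],[0.98,0,0,0,0,0],[0.98,0,0,0,0,0],[0.98,0,0,0,0,0],[0.98,0,0,0,0,0]]])

```text
clock: 15.9
position: [0.4209, 0.228, 0.3222]
ee_rot: [0.667, 0.745, -0.007, -0.001]
ft_force: [1.3, 0.8, -0.5]
grip_width: 0.27
```

```bash
python3 -c "
from h import *
go([.415,.3425,.25],96)"
```

```text
t 15.9 pos [0.4209 0.228  0.3222] xang 96.4 tilt 0.8 w 0.27 F [ 1.3  0.8 -0.5]
 world d [-0.0059  0.1145 -0.0722] tool units [2.3  0.15 1.43] (in target axes [2.29 0.12 1.44] ) turn units [-0.13  0.08  0.07] q [-0.85  0.08  0.27  1.95 -0.02  1.13  1.11]
```

>>> servo_tool(motion=[[[0.7,0.05,0.3,-0.13,0.08,0.07],[0.7,0.05,0.4,0,0,0],[0.4,0.05,0.4,0,0,0],[0.1,0,0,0,0,0],[0,0,0,0,0,0],[0,0,0,0,0,0]]])

```text
clock: 16.5
position: [0.4127, 0.3316, 0.2606]
ee_rot: [0.666, 0.746, -0.004, -0.001]
ft_force: [0.1, -0.2, -1.1]
grip_width: 0.269
```

```bash
python3 -c "
from h import *
go([.415,.3425,.183],96);snap('wrist','w9')"
```

```text
t 16.5 pos [0.4127 0.3316 0.2606] xang 96.5 tilt 0.4 w 0.269 F [ 0.1 -0.2 -1.1]
 world d [ 0.0023  0.0109 -0.0776] tool units [0.22 0.08 1.55] (in target axes [0.21 0.07 1.55] ) turn units [-0.08  0.03  0.11] q [-0.94  0.26  0.21  1.89 -0.06  1.01  0.97]
```

View pics/w9.png

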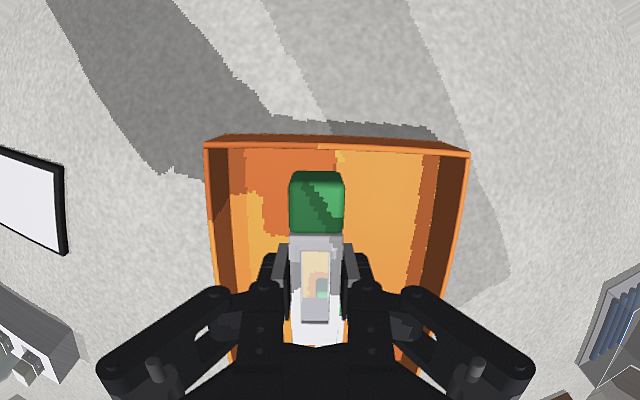

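>>> servo_tool(motion=[[[0.21,0.08,0.2,-0.08,0,0.1],[0,0,0.4,0,0,0],[0,0,0.4,0,0,0],[0,0,0.1,0,0,0],[0,0,0,0,0,0],[0,0,0,0,0,0]]])

```text
clock: 17.15
position: [0.4191, 0.3416, 0.2069]
ee_rot: [0.672, 0.74, 0.004, 0.002]
ft_force: [0.5, 0.8, -0.1]
grip_width: 0.273
```

```bash
python3 -c "
from h import *
go([.415,.3425,.183],96)"
```

```text
t 17.15 pos [0.4191 0.3416 0.2069] xang 95.5 tilt 0.5 w 0.273 F [ 0.5  0.8 -0.1]
 world d [-0.0041  0.0009 -0.0239] tool units [ 0.02 -0.08  0.48] (in target axes [ 0.03 -0.08  0.48] ) turn units [ 0.09 -0.02 -0.1 ] q [-0.94  0.35  0.2   1.9  -0.08  0.89  0.96]
```

>>> servo_tool(motion=[[[0.02,-0.08,0.2,0.09,0,-0.1],[0,0,0.18,0,0,0],[0,0,0.1,0,0,0],[0,0,0,0,0,0],[0,0,0,0,0,0]]])

```text
clock: 17.65
position: [0.4153, 0.3428, 0.1825]
ee_rot: [0.669, 0.743, 0.002, -0.001]
ft_force: [0.0, 0.2, 0.2]
grip_width: 0.268
```

```bash
python3 -c "
from h import *
go([.415,.3425,.182],96)"
```

```text
t 17.65 pos [0.4153 0.3428 0.1825] xang 96.1 tilt 0.2 w 0.268 F [0.  0.2 0.2]
 world d [-0.0003 -0.0003 -0.0005] tool units [-0.01 -0.01  0.01] (in target axes [-0.01 -0.01  0.01] ) turn units [ 0.02 -0.05  0.01] q [-0.94  0.38  0.19  1.92 -0.1   0.85  0.98]
```

>>> servo_tool(motion=[[[0,0,0,0,0,0],[0,0,0,0,0,0],[0,0,0,0,0,0],[0,0,0,0,0,0],[0,0,-0.3,0,0,0],[0,0,-0.6,0,0,0],[0,0,-0.8,0,0,0],[0,0,-0.8,0,0,0],[0,0,-0.8,0,0,0],[0,0,0,0,0,0]]], jaw=90)

```text
clock: 18.65
position: [0.4151, 0.3418, 0.3545]
ee_rot: [0.669, 0.743, 0.002, -0.001]
ft_force: [0.4, -0.5, -0.0]
grip_width: 0.646
```

```bash
python3 -c "
from h import *
go([.633,-.138,.35],82);snap('wrist','w10')"
```

```text
t 18.65 pos [0.4151 0.3418 0.3545] xang 96.0 tilt 0.2 w 0.646 F [ 0.4 -0.5 -0. ]
 world d [ 0.2179 -0.4798 -0.0045] tool units [-10.     3.33   0.06] (in target axes [-8.9   5.65  0.09] ) turn units [ 0.01 -0.04  2.8 ] q [-0.96  0.17  0.21  1.77 -0.04  1.2   0.94]
```

View pics/w10.png

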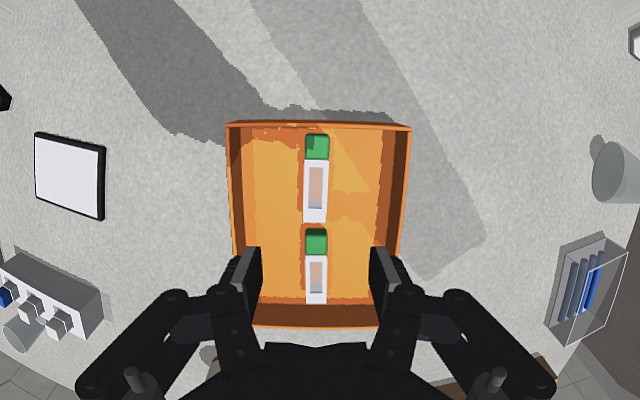

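Both green cells lie in the tote, at (316,178) and (316,266). Next is the blue cell.

>>> servo_tool(motion=[[[-0.6,0.2,0,0,0,0.9],[-0.9,0.35,0,0,0,0.9],[-0.87,0.45,0,0,0,0.9],[-0.84,0.53,0,0,0,0.1],[-0.84,0.53,0,0,0,0],[-0.84,0.53,0,0,0,0],[-0.84,0.53,0,0,0,0],[-0.84,0.53,0,0,0,0],[-0.84,0.53,0,0,0,0],[-0.7,0.45,0,0,0,0],[0,0,0,0,0,0]]], jaw=110)

```text
clock: 19.8
position: [0.5996, -0.0992, 0.3372]
ee_rot: [0.76, 0.649, -0.009, -0.003]
ft_force: [-0.8, 0.1, 0.2]
grip_width: 0.572
```

```bash
python3 -c "
from h import *
go([.631,-.138,.33],82.4)"
```

```text
t 19.8 pos [ 0.5996 -0.0992  0.3372] xang 81.0 tilt 1.0 w 0.572 F [-0.8  0.1  0.2]
 world d [ 0.0314 -0.0388 -0.0072] tool units [-0.67  0.74  0.14] (in target axes [-0.69  0.73  0.14] ) turn units [-0.18  0.1  -0.28] q [-0.36  0.38  0.56  1.62 -0.2   1.22  1.66]
```

>>> servo_tool(motion=[[[-0.5,0.5,0.1,-0.18,0.1,-0.28],[-0.2,0.22,0,0,0,0],[0,0,0,0,0,0],[0,0,0,0,0,0]]])

```text
clock: 20.2
position: [0.6284, -0.143, 0.3257]
ee_rot: [0.754, 0.656, -0.003, -0.003]
ft_force: [-0.6, 0.6, 0.0]
grip_width: 0.571
```

```bash
python3 -c "
from h import *
c=snap('wrist','w11');go([.631,-.138,.33],82.4)"
```

```text
t 20.25 pos [ 0.6284 -0.1426  0.3257] xang 82.1 tilt 0.5 w 0.569 F [ 0.2 -0.7 -0.1]
 world d [0.0026 0.0046 0.0043] tool units [ 0.1   0.04 -0.09] (in target axes [ 0.1   0.04 -0.09] ) turn units [-0.1   0.02 -0.07] q [-0.26  0.47  0.56  1.53 -0.25  1.23  1.77]
```

View pics/w11.png

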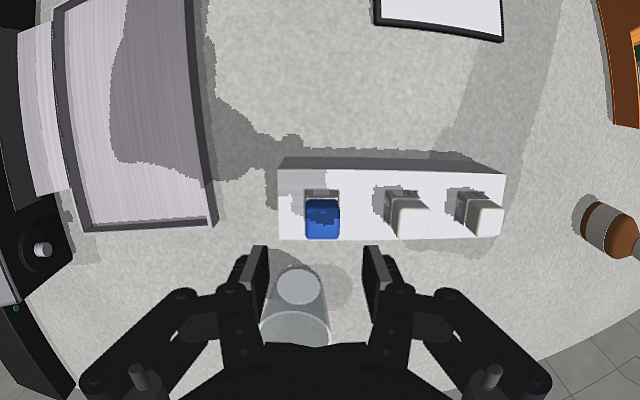

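```bash
python3 -c "
from h import *
a=cv2.imread('pics/w11.png');cv2.imwrite('pics/c5.png',cv2.resize(a[140:260,270:370],None,fx=5,fy=5,interpolation=cv2.INTER_CUBIC))"
```

```text
(no output)
```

View pics/c5.png

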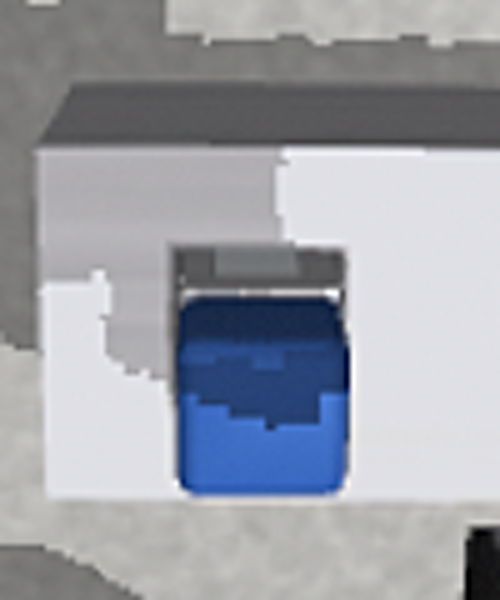

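```bash
python3 -c "
from h import *
import pickle
c=pickle.load(open('pics/w11.pkl','rb'))
W=lambda u,v,z:wonz(c,270+u/5-.4,140+v/5-.4,z)
show('cap xdir',W(264,494,.1),W(264,343,.1));show('cap ydir',W(347,420,.1),W(180,420,.1))
show('block end',W(47,498,.06),W(38,147,.06))
e=(W(47,498,.06)+W(38,147,.06))/2
a=np.radians(82.4);print('well from end',e+.035*np.array([np.cos(a),np.sin(a)]))
show('well mouth y',W(348,246,.06),W(170,246,.06))
# ref caps / block near edge dir
f=wonz(c,278,169,.06);g=wonz(c,505,177,.06);show('edge',g,f)
go([.631,-.138,.25],82.4)
"
```

```text
cap xdir [ 0.6306 -0.1381] len 0.0222 dir deg -7.5
cap ydir [ 0.6307 -0.1382] len 0.0227 dir deg 82.0
block end [ 0.6265 -0.1728] len 0.06 dir deg -8.7
well from end [ 0.63108265 -0.13813908]
well mouth y [ 0.6175 -0.1363] len 0.0281 dir deg 82.1
edge [ 0.6125 -0.0698] len 0.1982 dir deg 81.0
t 20.25 pos [ 0.6284 -0.1426  0.3257] xang 82.1 tilt 0.5 w 0.569 F [ 0.2 -0.7 -0.1]
 world d [ 0.0026  0.0046 -0.0757] tool units [0.1  0.05 1.51] (in target axes [0.1  0.04 1.51] ) turn units [-0.1   0.02 -0.07] q [-0.26  0.47  0.56  1.53 -0.25  1.23  1.77]
```

Cap at (0.631, −0.138), yaw 82°; all three estimates agree.

>>> servo_tool(motion=[[[0.1,0.04,0.25,-0.1,0,0],[0,0,0.3,0,0,0],[0,0,0.1,0,0,0],[0,0,0,0,0,0],[0,0,0,0,0,0]]])

```text
clock: 20.75
position: [0.6296, -0.1344, 0.2913]
ee_rot: [0.753, 0.658, -0.0, -0.001]
ft_force: [-0.3, 0.0, 0.6]
grip_width: 0.569
```

```bash
python3 -c "
from h import *
go([.631,-.138,.241],82.1)"
```

```text
t 20.75 pos [ 0.6296 -0.1344  0.2913] xang 82.3 tilt 0.1 w 0.569 F [-0.3  0.   0.6]
 world d [ 0.0014 -0.0036 -0.0503] tool units [-0.07  0.04  1.01] (in target axes [-0.07  0.04  1.01] ) turn units [-0.01 -0.    0.03] q [-0.27  0.49  0.54  1.57 -0.27  1.16  1.77]
```

>>> servo_tool(motion=[[[-0.07,0.04,0.1,0,0,0],[0,0,0.25,0,0,0],[0,0,0.25,0,0,0],[0,0,0.1,0,0,0],[0,0,0,0,0,0],[0,0,0,0,0,0]]])

```text
clock: 21.35
position: [0.6311, -0.139, 0.2535]
ee_rot: [0.753, 0.657, -0.0, -0.0]
ft_force: [-0.1, -0.7, -0.0]
grip_width: 0.571
```

```bash
python3 -c "
from h import *
go([.631,-.138,.241],82.1)"
```

```text
t 21.35 pos [ 0.6311 -0.139   0.2535] xang 82.2 tilt 0.1 w 0.571 F [-0.1 -0.7 -0. ]
 world d [-0.0001  0.001  -0.0125] tool units [ 0.02 -0.    0.25] (in target axes [ 0.02 -0.    0.25] ) turn units [-0.01  0.    0.02] q [-0.25  0.54  0.53  1.59 -0.29  1.09  1.79]
```

>>> servo_tool(motion=[[[0.02,0,0.15,0,0,0],[0,0,0.08,0,0,0],[0,0,0,0,0,0],[0,0,0,0,0,0]]])

```text
clock: 21.75
position: [0.6315, -0.1378, 0.2416]
ee_rot: [0.753, 0.658, -0.0, -0.0]
ft_force: [-0.2, 0.8, 0.5]
grip_width: 0.568
```

```bash
python3 -c "
from h import *
go([.631,-.138,.241],82.1);snap('wrist','w12');snap('scene','s12')"
```

```text
t 21.75 pos [ 0.6315 -0.1378  0.2416] xang 82.2 tilt 0.0 w 0.568 F [-0.2  0.8  0.5]
 world d [-0.0005 -0.0002 -0.0006] tool units [-0.01 -0.01  0.01] (in target axes [-0.01 -0.01  0.01] ) turn units [-0.   -0.    0.03] q [-0.24  0.55  0.52  1.6  -0.3   1.07  1.79]
```

View pics/w12.png

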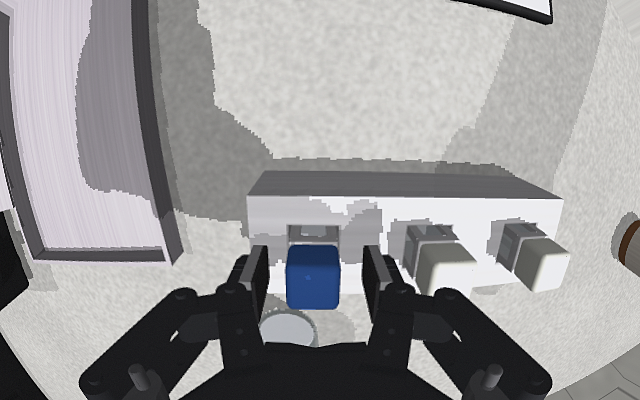

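View pics/s12.png

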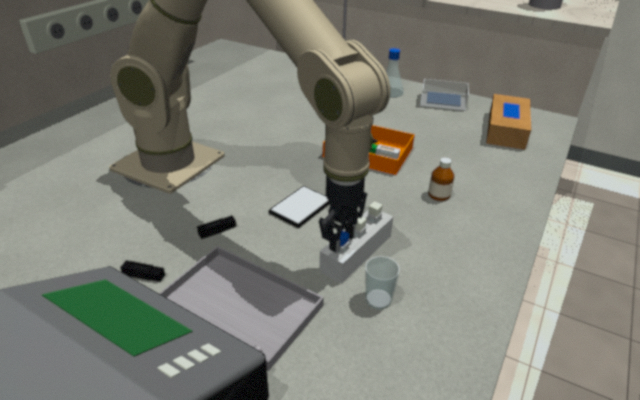

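The cap is centred between the pads (column 313) and the white neighbour is clear. Gripping and drawing it straight up.

>>> servo_tool(motion=[[[0,0,0,0,0,0],[0,0,0,0,0,0],[0,0,0,0,0,0],[0,0,0,0,0,0],[0,0,0,0,0,0],[0,0,0,0,0,0],[0,0,0,0,0,0]]], jaw=255, force=60)

```text
clock: 22.55
position: [0.6316, -0.1379, 0.2422]
ee_rot: [0.753, 0.658, 0.0, 0.0]
ft_force: [1.0, 0.0, -0.0]
grip_width: 0.273
```

>>> servo_tool(motion=[[[0,0,-0.15,0,0,0],[0,0,-0.25,0,0,0],[0,0,-0.3,0,0,0],[0,0,-0.3,0,0,0],[0,0,-0.3,0,0,0],[0,0,-0.3,0,0,0],[0,0,-0.3,0,0,0],[0,0,-0.3,0,0,0],[0,0,0,0,0,0],[0,0,0,0,0,0]]])

```text
clock: 23.55
position: [0.6314, -0.1384, 0.3658]
ee_rot: [0.754, 0.657, 0.002, 0.002]
ft_force: [-0.5, 0.2, -1.2]
grip_width: 0.274
```

```bash
python3 -c "
from h import *
go([.442,-.1,.36],90);snap('wrist','w13');snap('scene','s13')"
```

```text
t 23.55 pos [ 0.6314 -0.1384  0.3658] xang 82.2 tilt 0.3 w 0.274 F [-0.5  0.2 -1.2]
 world d [-0.1894  0.0384 -0.0058] tool units [ 0.25 -3.86  0.09] (in target axes [ 0.77 -3.79  0.12] ) turn units [ 0.07 -0.   -1.56] q [-0.27  0.44  0.57  1.48 -0.24  1.29  1.75]
```

View pics/w13.png

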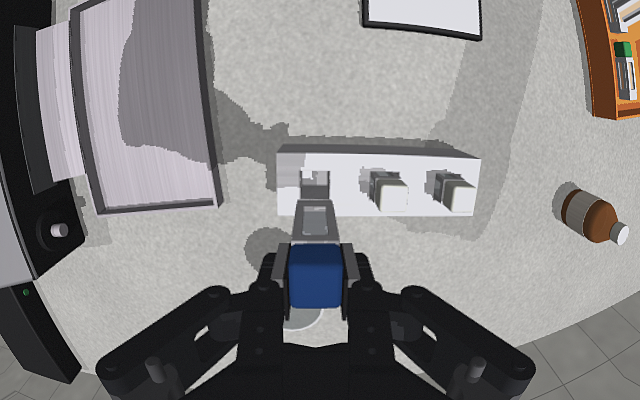

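View pics/s13.png

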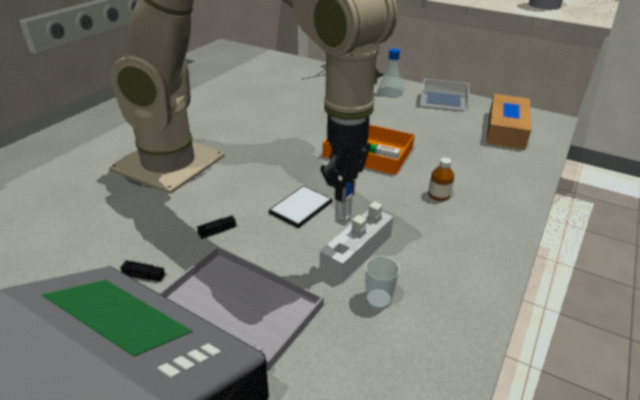

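The blue cell is out and vertical, and its well at (316,180) is empty. Moving over the panel, then tipping.

>>> servo_tool(motion=[[[0.2,-0.3,0,0,0,0],[0.42,-0.74,0,0,0,0],[0.42,-0.74,0,0,0,0],[0.42,-0.74,0,0,0,0],[0.42,-0.74,0,0,0,0],[0.3,-0.5,0,0,0,0],[0.15,-0.2,0,0,0,0],[0,0,0,0,0,0]]])

```text
clock: 24.45
position: [0.442, 0.009, 0.3567]
ee_rot: [0.753, 0.658, -0.003, 0.0]
ft_force: [0.4, -0.4, -1.4]
grip_width: 0.269
```

>>> servo_tool(motion=[[[-0.33,0,0,0,1,0],[-0.33,0,0,0,1,0],[-0.33,0,0,0,1,0]]])

```text
clock: 24.75
position: [0.4363, -0.0392, 0.352]
ee_rot: [0.744, 0.655, 0.098, -0.087]
ft_force: [-0.9, -0.0, -1.7]
grip_width: 0.27
```

```bash
cat >> h.py <<'E'
def st():
    o=status.get_obs();M=R.from_quat(o['ee_rot']).as_matrix()
    print('cell mid',(o['position']+.187*M[:,2]).round(3));print(M.round(2).tolist())
E
python3 -c "
from h import *
go([.442,-.123,.3],82);st()"
```

```text
t 24.75 pos [ 0.4363 -0.0392  0.352 ] xang 82.6 tilt 15.0 w 0.27 F [-0.9 -0.  -1.7]
 world d [ 0.0057 -0.0838 -0.052 ] tool units [-1.86  0.33  0.58] (in target axes [-1.64  0.35  1.04] ) turn units [-0.05 -3.01  0.13] q [-0.53 -0.08  0.6   2.03 -0.24  1.17  1.6 ]
cell mid [0.442 0.009 0.171]
[[0.12, 0.99, 0.03], [0.96, -0.13, 0.26], [0.26, -0.0, -0.97]]
```

>>> servo_tool(motion=[[[-0.33,0,0,0,1,0],[-0.33,0,0,0,1,0],[-0.33,0,0,0,1,0]]])

```text
clock: 25.05
position: [0.4312, -0.0899, 0.3348]
ee_rot: [0.725, 0.636, 0.2, -0.172]
ft_force: [-0.3, 0.6, -2.0]
grip_width: 0.268
```

```bash
python3 -c "
from h import *
go([.442,-.123,.3],82);st()"
```

```text
t 25.05 pos [ 0.4312 -0.0899  0.3348] xang 82.6 tilt 30.6 w 0.268 F [-0.3  0.6 -2. ]
 world d [ 0.0108 -0.0331 -0.0348] tool units [-0.89  0.3   0.28] (in target axes [-0.63  0.31  0.7 ] ) turn units [ 0.02 -6.11  0.1 ] q [-0.45  0.01  0.76  2.04 -0.56  1.25  1.98]
cell mid [0.444 0.004 0.174]
[[0.11, 0.99, 0.07], [0.85, -0.13, 0.5], [0.51, 0.0, -0.86]]
```

>>> servo_tool(motion=[[[-0.32,0,0.05,0,1,0],[-0.32,0,0.05,0,1,0],[-0.3,0,0.1,0,0.7,0],[0,0,0,0,0,0],[0,0,0,0,0,0]]])

```text
clock: 25.55
position: [0.4276, -0.1302, 0.2964]
ee_rot: [0.7, 0.607, 0.287, -0.243]
ft_force: [-0.2, -0.3, -1.9]
grip_width: 0.271
```

```bash
python3 -c "
from h import *
go([.442,-.123,.3],82);st();snap('scene','s14');snap('wrist','w14');snap('top','t14')"
```

```text
t 25.55 pos [ 0.4276 -0.1302  0.2964] xang 82.1 tilt 44.1 w 0.271 F [-0.2 -0.3 -1.9]
 world d [0.0144 0.0072 0.0036] tool units [0.18 0.26 0.08] (in target axes [ 0.18  0.26 -0.07] ) turn units [ 0.11 -8.83 -0.02] q [-0.31  0.21  0.84  2.05 -0.87  1.42  2.32]
cell mid [ 0.447 -0.002  0.162]
[[0.1, 0.99, 0.11], [0.71, -0.14, 0.69], [0.7, 0.01, -0.72]]
```

View pics/s14.png

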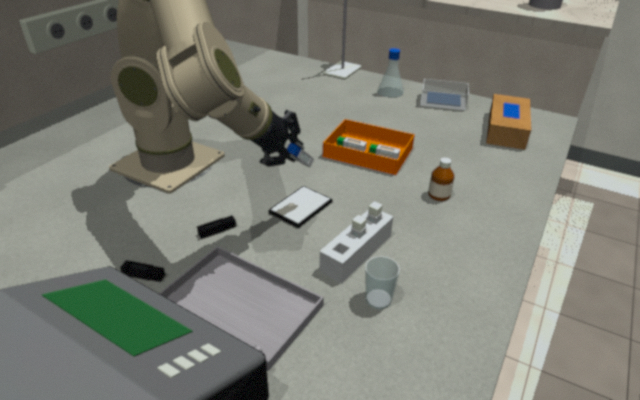

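View pics/w14.png

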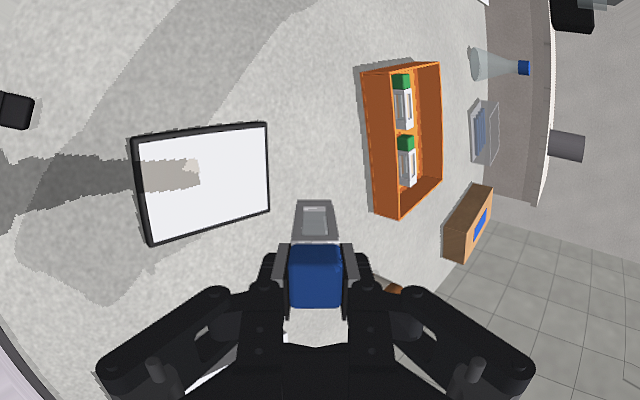

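View pics/t14.png

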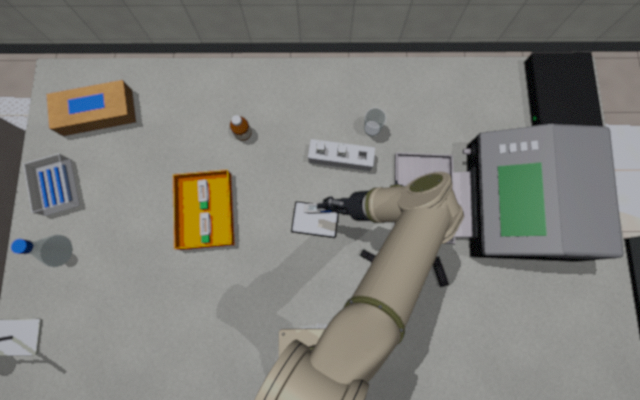

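Blue cell tipped at about 44°, over the panel in the scene and top views. A small nudge to centre it, then settle.

>>> servo_tool(motion=[[[0.07,-0.06,0.07,0,0,0],[0.07,-0.06,0.07,0,0,0],[0,0,0,0,0,0],[0,0,0,0,0,0],[0,0,0,0,0,0],[0,0,0,0,0,0],[0,0,0,0,0,0],[0,0,0,0,0,0],[0,0,0,0,0,0],[0,0,0,0,0,0]]])

```text
clock: 26.7
position: [0.4233, -0.116, 0.2991]
ee_rot: [0.697, 0.61, 0.288, -0.242]
ft_force: [-0.1, 0.8, -0.3]
grip_width: 0.272
```

```bash
python3 -c "
from h import *
go([.442,-.123,.3],82);st();o=status.get_obs();print(o['joint_velocities'].round(4));t=snap('top','t15')
a=t['color'][:,:,::-1]; cv2.imwrite('pics/c15.png',cv2.resize(a[110:260,160:400],None,fx=3,fy=3,interpolation=cv2.INTER_CUBIC))
# mid of visible cell foot check
st()"
```

```text
t 26.7 pos [ 0.4233 -0.116   0.2991] xang 82.9 tilt 44.2 w 0.272 F [-0.1  0.8 -0.3]
 world d [ 0.0187 -0.007   0.0009] tool units [-0.05  0.39 -0.07] (in target axes [-0.09  0.39 -0.02] ) turn units [ 0.15 -8.85  0.07] q [-0.34  0.17  0.83  2.07 -0.86  1.39  2.3 ]
cell mid [0.443 0.013 0.165]
[[0.09, 0.99, 0.11], [0.71, -0.14, 0.69], [0.7, 0.01, -0.72]]
[-0.0004  0.0024  0.001   0.0002 -0.0008  0.0003 -0.0002]
cell mid [0.443 0.013 0.165]
[[0.09, 0.99, 0.11], [0.71, -0.14, 0.69], [0.7, 0.01, -0.72]]
```

View pics/c15.png

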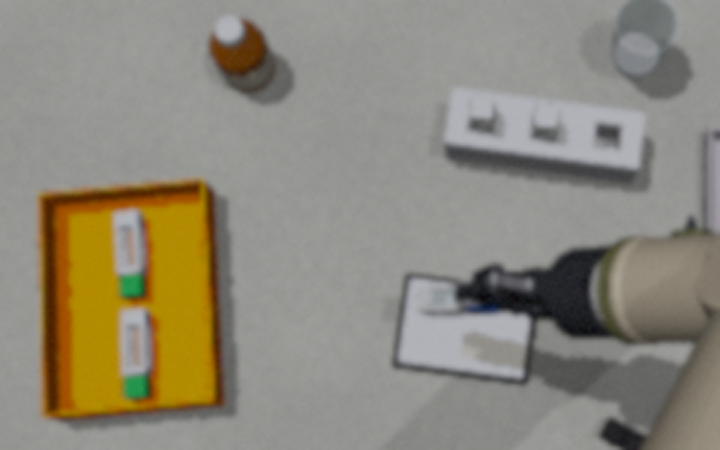

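The crop shows both green cells in the tote at (130,255) and (135,350), the blue cell over the panel, and the references, beaker and bottle unmoved. Handing in.

```bash
python3 -c "
from h import *
print(order.hand_in());st()"
```

```text
the job is handed in; nothing more can be done
None
the job is handed in; nothing more can be done
```

The job is handed in at about 27 s of the 72 s allowed; the system gives no verdict, so I can only report my own checks.

- **Green cells:** both were set down and released in the orange tote, end to end. The last top picture shows them lying there below the rim.
- **Blue cell:** I drew it straight up out of its well, moved it over the light panel and tipped it with the cap up. From the arm pose and the grip height, its middle is at about (0.443, 0.013, 0.165) m, which is 4 mm sideways from the panel's centre and 15 cm above its face. The tilt is 44° from vertical.
- **Hold:** joint speeds were below 0.003 rad/s, and the gripper opening stayed at about 23 mm, so the cell is still gripped.
- **Bystanders:** the white-capped reference cells, the beaker and the bottle look unmoved in the last pictures.

No check failed or disagreed. I did not measure the cell's final position separately in the images, and I could not read the contact forces directly.

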